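# Lock the levelling foot of an upturned equipment stand

## Task

The small equipment stand lies upside down on the desk with its four levelling feet pointing up. Three feet are already locked; on the fourth the hexagonal jam nut is still backed off, so that its white witness line does not meet the line on the flange below. Turn that nut clockwise (seen from above) until it is fully down on its threaded body, then let go of it.

Things in the scene. Friction and masses are not known exactly. Their poses are not given: they have to be found in the camera images.
- riser: The upturned stand: light wooden board 220 (x) x 280 (y) x 18 mm, fixed to the desk; origin at the centre of its underside, z up. Four look-alike feet stand on it at x = +/-70, y = +/-100 mm; which one is loose varies. Two ribs 16 mm wide, 10 mm high, 150 mm long along y at x = +/-55 mm. A usb adapter (86 x 22 x 15 mm) lies on its middle.
- loose_foot: The foot with the loose nut; origin on its axis at the board's top. Fixed: dark flange 64 mm across, 4 mm high; steel threaded body 30 mm across, 24 mm high; stud 20 mm across; on top a rubber pad 26 mm across ending 68 mm up. A white line (11 x 5.5 mm) on the flange runs along its -x. The other feet are the same, with their nuts down and both white lines in line.
- jam_nut_grip (a point): Centre of the loose nut, at half height on the stud's axis; turns with the nut, z up. Grey hexagon, 40 mm across flats, 46 across corners, 16 mm high; flats face its +x and -x, the others every 60 degrees. A white line (11 x 5.5 mm) on its top runs along -x, above the flange's line when seated. Seated it is 50 mm above the desk; stud and pad then end 36 mm above it.
- jam_nut (a joint): Turn of the loose nut, rad; right-hand quick thread. 0 = seated on the threaded body (hard stop); grows anticlockwise seen from above as it is backed off. Starts at 0.9 to 1.25 and rises or sinks 3.8 mm per rad (24 mm a turn), so the gap starts at 3.4 to 4.8 mm. Needs about 0.12 N m to turn and stays where it is left.

How it is judged:
By the outcome, as a careful person would: the job done as asked, in the order asked, and still so for the second after the job is handed in, with the robot touching nothing.
It also fails if it takes over 35 s, if anything falls off the work surface, if the arm or the gripper's body presses on something with over 40 N, if the wrist force passes 120 N, or if a joint passes its speed limit or range.

## Robot

A 7-joint arm with a two-finger parallel gripper is mounted at the origin on a cart in front of the work surface, level with it; the furniture and walls round the work are solid. World frame = base frame: x ahead of the robot, y to its left, z up, the work surface at z = 0. Lengths are in mm, angles in rad, forces in N, time in s.
With the tool pointing down it reaches from about 400 to 850 mm from the base axis. Payload 4.5 kg.
Tool frame: the origin (TCP) lies at the centre of the arm's flange, where the gripper is bolted on; the fingertips stand 173 mm ahead of it and the grasp point (between the pads) lies 155 mm ahead of it; z points along the fingers, y is the direction in which the jaws open and shut (so a half turn about z gives the same grasp; the last joint's range is limited). The gripper opens to 85 mm and grips with 20 to 120 N. Pads are 22 mm wide; open, the fingers measure 114 mm over their backs; the gripper's body (76 mm by 85 mm) begins 54 mm behind the grasp point. The pads swing forward as they close: fully open they stand 13 mm farther back than shut.
Start: joints at [0.034, 0.689, -0.195, 1.565, 0.157, 0.902, -0.215], TCP at [625.01, 0.024, 404.717] pointing down, gripper open.
Joint ranges: [-3.01, 3.01], [-0.46, 2.08], [-1.47, 1.51], [0.13, 2.56], [-1, 4.14], [0.04, 2.09], [-2.66, 2.66]. Speed limits (rad/s): [2.57, 2.57, 3.14, 3.14, 3.14, 3.14, 3.14].

## Interface

Orientations are given as a 3x3 rotation matrix whose columns are the frame's x, y, z axes.
In Python, from plant import r gives the robot as it stands.
- The arm moves only by the tool play_rows, never from a script. Its argument "series" is a list of rows, each an object with "claw": the opening, from 0 (shut) to 1 (fully open); "linear": the shift along the tool's x, y, z in m, a list of three; "dr": the turn, a rotation vector about the tool's x, y, z in degrees, a list of three. In form: [{"claw": claw, "linear": [x, y, z], "dr": [wx, wy, wz]}, ...]. A call has 1 to 20 rows; each row shifts and turns the commanded pose from where the row before left it, along the tool's axes as they then stand; what a row does not reach is not made up. A row lasts 1/8 s, in which the tool goes at most 62.5 mm and 10.7 degrees, less where a joint would pass 70% of its speed; a pose out of reach is approached as far as the arm can. A call is refused whole if a number of a shift passes 0.0625 or a number of a turn 10.7, either way. A call with a gripper value outside its range is refused whole. The fingers move at their own pace and stop on an object; the grip force is fixed at half the most. Time passes only in rows, so rows that do not move let the fingers close. It gives the time, the measured TCP pose, the force and the opening at its end, in the units of the state.
- r.observe(): the state, without advancing time (a new reading comes with each control period).
- r.capture(name): name is "scene" or "side" or "wrist"; returns the picture (400x640x3 uint8, red, green, blue); there is no depth.
- r.camera_info(name): a dict with "fx", "fy", "cx", "cy" (pixels), "extrinsics" (4x4, takes a point from camera to world coordinates); the wrist camera has in their place "hand_eye" (4x4, takes a point from camera to tool coordinates, whose origin is the TCP and whose axes are the flange's). Camera axes: x right, y down, z forward; pixel columns grow to the right and rows downward; lengths in mm; the calibration is good to about 2 mm. A picture is of the moment at which its call begins: read the wrist's pose just before it. camera_info takes no time and is no camera call.
- r.sign_off(): hands the job in, once; it reports no verdict.
Trained networks look in the newest picture that a camera, given by its name, has taken for a name from the list of things; names that differ only in an ending like _2 or _b are one class to them, and where a whole thing is asked for, a point or a joint stands for the part that bears it (a point fixed in the world has none). Each returns a list of dicts, best first, with "conf" (0 to 1); they miss things now and then, are a little off and sometimes report something else, mostly with a low value. They report only what shows in the picture. A call takes as long as a camera call.
- r.look_for(camera, thing): "position" ([x, y, z] in mm, in world coordinates, good to about 4 mm: the middle of the surface that is visible of it).
The state is a dict: "t": time; "q": joint angles; "qd": joint speeds; "effort": joint torques, N m; "position": TCP position; "tcp_rot": TCP orientation; "ft_force": force on the tool from outside, world axes, zero at the start; "ft_torque": the same for the moment, N m; "opening": finger opening in mm.
Only numpy, scipy, OpenCV 4.12 (cv2) and the standard library are available. Lean on these libraries where they do the work, as an engineer would, in place of code of your own. Each camera call takes 0.05 s, during which the arm holds its last target. There are 200 camera calls.

## Working session

There is one attempt and no reset: what is moved stays moved. The work goes in short steps, Python scripts to look and compute and a tool call to move; the robot and the scene stay as the last step left them, time stands still between calls to the robot, and variables do not carry over. Pictures are saved under pics/ and viewed, about 8 in all and at most 12, crops included, and the job is handed in when it is done.

Besides the shell and the picture viewer there is one more tool, called after "Emit:" as a command line: name --argument value ..., lists and objects as JSON in quotes. play_rows: Moves the arm, as the interface text tells. Its arguments: {"type":"object","properties":{"series":{"type":"array","items":{"type":"object","properties":{"claw":{"type":"number"},"linear":{"type":"array","items":{"type":"number"}},"dr":{"type":"array","items":{"type":"number"}}}}}},"required":["series"]}

```bash
mkdir -p pics; python3 - <<'E'
from plant import r
import cv2
o=r.observe();print(o['t'],o['position'],o['tcp_rot'],o['opening'],o['ft_force'])
for n in ['scene','wrist']:
    im=r.capture(n);cv2.imwrite(f'pics/{n}0.png',im[:,:,::-1])
    ci=r.camera_info(n);print(n,ci)
    for t in ['loose_foot','jam_nut_grip','riser']:
        print(t,[( [round(float(v)) for v in d['position']],round(d['conf'],2)) for d in r.look_for(n,t)])
E
```

```text
0.0 [ 6.24662263e+02 -1.57992564e-02  4.03872710e+02] [[-1.35000316e-04  9.99998240e-01 -1.87138226e-03]
 [ 9.99999980e-01  1.34728701e-04 -1.45266463e-04]
 [-1.45014078e-04 -1.87140183e-03 -9.99998238e-01]] 85.30876341283222 [-0.10308854 -0.78941886  0.23754627]
scene {'fx': 418.95315089778325, 'fy': 418.95315089778325, 'cx': 323.72641320791985, 'cy': 200.45970382893054, 'extrinsics': array([[-8.91186609e-01, -2.67300327e-01,  3.66520072e-01,
         2.03763261e+02],
       [-4.53336864e-01,  5.54154591e-01, -6.98139225e-01,
         6.16171394e+02],
       [-1.64959374e-02, -7.88329388e-01, -6.15032243e-01,
         6.13426926e+02],
       [ 0.00000000e+00,  0.00000000e+00,  0.00000000e+00,
         1.00000000e+00]])}
loose_foot [([573, 88, 45], 0.89)]
jam_nut_grip [([575, 91, 69], 0.49)]
riser [([502, 8, 18], 0.8)]
wrist {'fx': 293.5495236006865, 'fy': 293.5495236006865, 'cx': 320.77203612709, 'cy': 199.37643133651503, 'hand_eye': array([[ 1.41424836e-04, -9.62456230e-01, -2.71436890e-01,
         6.87555238e+01],
       [ 9.99999347e-01,  4.43883490e-04, -1.05289184e-03,
        -6.94553135e-01],
       [ 1.13384866e-03, -2.71436564e-01,  9.62455665e-01,
         3.16727318e+01],
       [ 0.00000000e+00,  0.00000000e+00,  0.00000000e+00,
         1.00000000e+00]])}
loose_foot []
jam_nut_grip [([588, 83, 60], 0.97)]
riser [([518, 6, 18], 0.55)]
```

View pics/scene0.png

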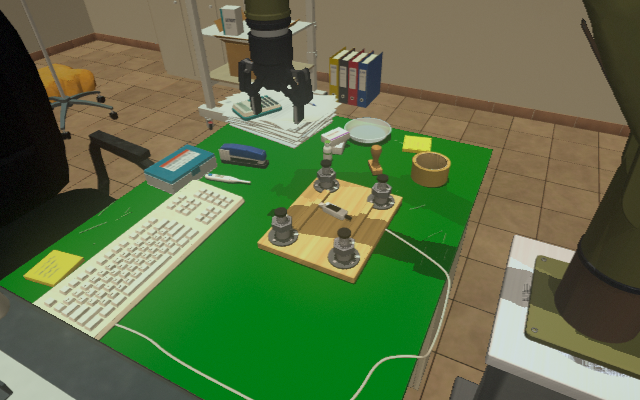

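View pics/wrist0.png

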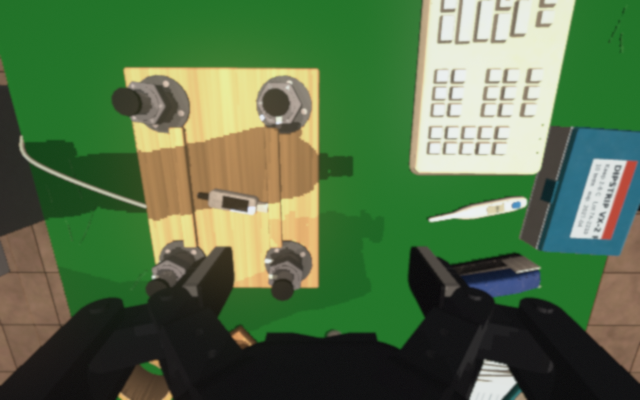

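The scene picture shows the stand with four feet. In the wrist picture (right = +x, up = +y), the candidate foot is at (283,103) and the board corners are at about (319,68) and (319,288).

```bash
cat > h.py <<'E'
from plant import r
import numpy as np, cv2
def cam(n):
    c=r.camera_info(n)
    if 'extrinsics' in c: E=c['extrinsics']
    else:
        o=r.observe();T=np.eye(4);T[:3,:3]=o['tcp_rot'];T[:3,3]=o['position'];E=T@c['hand_eye']
    return c,np.array(E)
def ray(c,E,u,v,z):
    d=E[:3,:3]@[(u-c['cx'])/c['fx'],(v-c['cy'])/c['fy'],1];o=E[:3,3]
    return o+d*(z-o[2])/d[2]
def proj(c,E,p):
    q=np.linalg.inv(E)@np.r_[p,1];return c['fx']*q[0]/q[2]+c['cx'],c['fy']*q[1]/q[2]+c['cy']
E
python3 - <<'E'
from h import *
c,E=cam('wrist')
for p in [(125,68),(319,68),(319,288),(150,288)]: print(p,ray(c,E,*p,18).round(1))
for p,z in [((273,103),86),((127,101),86),((159,289),86),((283,290),86)]: print(p,ray(c,E,*p,z).round(1))
a=cv2.imread('pics/wrist0.png')[60:140,90:340]
s=r.capture('side')[:,:,::-1]; cv2.imwrite('pics/side0.png',s)
b=cv2.imread('pics/scene0.png')[140:280,240:420]
a=cv2.resize(a,(800,256),interpolation=3); b=cv2.resize(b,(430,334),interpolation=3)
w=np.zeros((590,800,3),np.uint8);w[:256]=a;w[256:,:430]=b;w[256:256+231,430:]=cv2.resize(s,(370,231))
cv2.imwrite('pics/m1.png',w)
E
```

```text
(125, 68) [405.2 121.   18. ]
(319, 68) [621.8 121.   18. ]
(319, 288) [ 621.4 -157.8   18. ]
(150, 288) [ 389.1 -158.    18. ]
(273, 103) [579.5  80.9  86. ]
(127, 101) [443.9  82.7  86. ]
(159, 289) [ 444.  -115.8   86. ]
(283, 290) [ 581.9 -116.9   86. ]
```

View pics/m1.png

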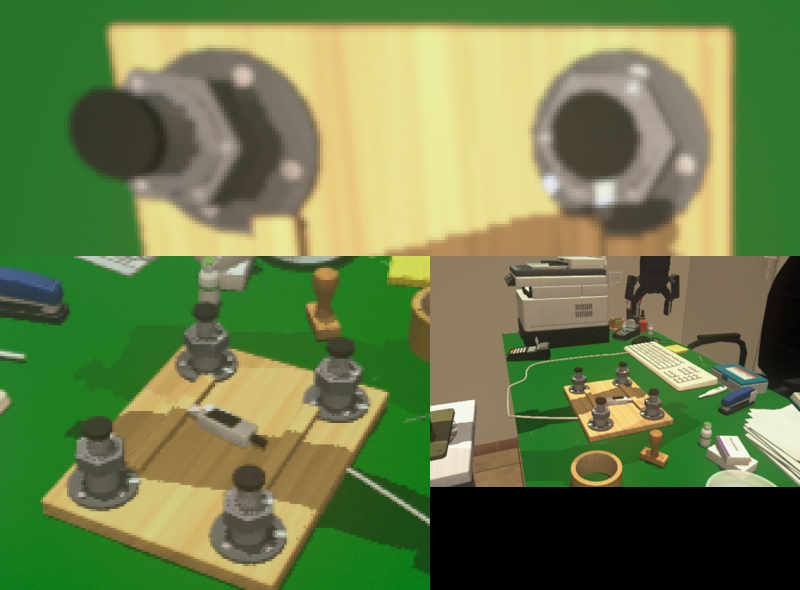

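Wrist: the board centre is at about (512,-17), with no yaw. The loose foot is upper right, near (581,82): its nut line doesn't meet the flange line. I'll move above it and look.

Emit:
play_rows --series '[{"linear": [0.028, -0.015, 0.033], "dr": [0, 0, 0], "claw": 1}, {"linear": [0.027, -0.015, 0.033], "dr": [0, 0, 0], "claw": 1}, {"linear": [0.027, -0.014, 0.034], "dr": [0, 0, 0], "claw": 1}, {"linear": [0, 0, 0], "dr": [0, 0, 0], "claw": 1}, {"linear": [0, 0, 0], "dr": [0, 0, 0], "claw": 1}]'

```text
t: 1.08
position: [581.8, 81.4, 305.3]
tcp_rot: [[0.001, 1.0, 0.002], [1.0, -0.001, -0.001], [-0.001, 0.002, -1.0]]
ft_force: [0.2, -0.8, 0.0]
opening: 85.5
```

```bash
python3 - <<'E'
from h import *
o=r.observe();print(o['t'],o['position'],o['q'])
c,E=cam('wrist')
im=r.capture('wrist')[:,:,::-1]
u,v=proj(c,E,[581,82,54]);print(u,v)
u,v=int(u),int(v)
print([(d['position'],d['conf']) for d in r.look_for('wrist','jam_nut_grip')])
cv2.imwrite('pics/w1f.png',im)
x0,y0=max(u-80,0),max(v-60,0);print(x0,y0)
cv2.imwrite('pics/w1.png',cv2.resize(im[y0:y0+120,x0:x0+160],None,fx=5,fy=5,interpolation=3))
E
```

```text
1.075 [581.76641586  81.37283616 305.27416899] [-0.12898384  0.77209155 -0.15370258  1.77218598  0.18921487  0.61030203
 -0.39565195]
320.4871396419092 206.79499566170523
[([581.2, 93.3, 62.4], 0.67)]
240 146
```

View pics/w1.png

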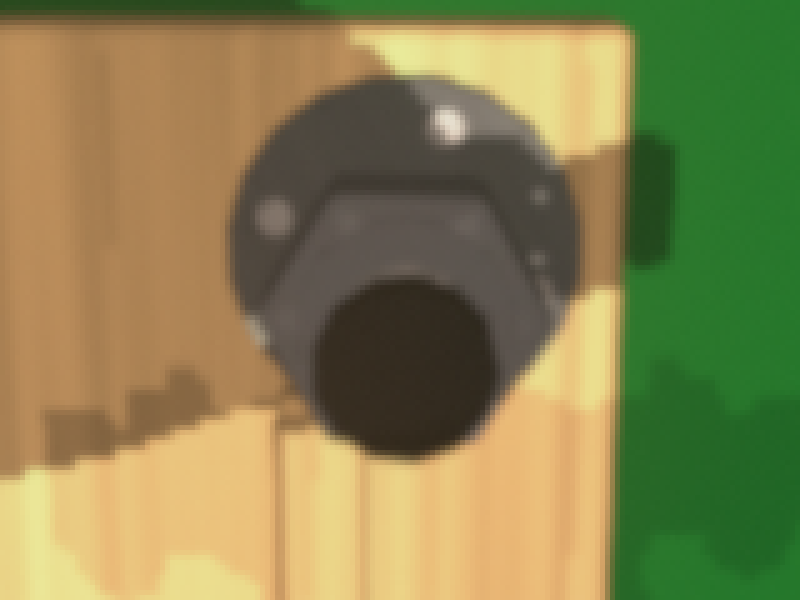

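The pad centre is at crop (405,368). The nut's top edge is horizontal, with vertices (335,182), (489,182), (561,316) and (257,316). The flange centre is at (405,245) and the flange line shows at (258,330), about 210° in world. So the nut is off by about 60°.

```bash
python3 - <<'E'
from h import *
c,E=cam('wrist')
def f(u,v,z): return ray(c,E,240+u/5,146+v/5,z).round(1)
print('pad',f(405,368,86)); 
for p in [(335,182),(489,182),(561,316),(257,316)]: print(p,f(*p,62))
for p in [(230,245),(580,245),(405,75),(258,330)]: print('fl',f(*p,22))
print(f(627,28,18))
E
```

```text
pad [582.  82.  86.]
(335, 182) [571.7 102.6  62. ]
(489, 182) [594.5 102.5  62. ]
(561, 316) [605.7  81.7  62. ]
(257, 316) [559.6  81.8  62. ]
fl [551.   82.3  22. ]
fl [613.2  82.2  22. ]
fl [582.2 112.5  22. ]
fl [555.5  66.4  22. ]
[620.7 120.   18. ]
```

Emit:
play_rows --series '[{"linear": [0.0007, 0.0005, 0], "dr": [0, 0, -10], "claw": 1}, {"linear": [0, 0, 0.02], "dr": [0, 0, -10], "claw": 1}, {"linear": [0, 0, 0.03], "dr": [0, 0, -10], "claw": 1}, {"linear": [0, 0, 0.03], "dr": [0, 0, 0], "claw": 1}, {"linear": [0, 0, 0.018], "dr": [0, 0, 0], "claw": 1}, {"linear": [0, 0, 0], "dr": [0, 0, 0], "claw": 1}, {"linear": [0, 0, 0], "dr": [0, 0, 0], "claw": 1}, {"linear": [0, 0, 0], "dr": [0, 0, 0], "claw": 1}]'

```text
t: 2.17
position: [582.1, 82.8, 207.9]
tcp_rot: [[-0.5, 0.866, 0.002], [0.866, 0.5, 0.0], [-0.001, 0.002, -1.0]]
ft_force: [0.4, -0.4, -0.7]
opening: 85.6
```

Emit:
play_rows --series '[{"linear": [0, 0, 0], "dr": [0, 0, 0], "claw": 0}, {"linear": [0, 0, 0], "dr": [0, 0, 0], "claw": 0}, {"linear": [0, 0, 0], "dr": [0, 0, 0], "claw": 0}, {"linear": [0, 0, 0], "dr": [0, 0, 0], "claw": 0}, {"linear": [0, 0, 0], "dr": [0, 0, 0], "claw": 0}, {"linear": [0, 0, 0], "dr": [0, 0, 0], "claw": 0}, {"linear": [0, 0, 0], "dr": [0, 0, 0], "claw": 0}, {"linear": [0, 0, 0], "dr": [0, 0, 0], "claw": 0}]'

```text
t: 3.18
position: [581.4, 82.7, 207.1]
tcp_rot: [[-0.5, 0.866, -0.0], [0.866, 0.5, -0.0], [-0.0, -0.0, -1.0]]
ft_force: [-1.5, -0.6, 5.0]
opening: 39.0
```

```bash
python3 - <<'E'
from h import *
o=r.observe();print(o['t'],o['position'],o['q'],o['opening'],o['ft_force'],o['ft_torque'],o['tcp_rot'])
E
```

```text
3.175 [581.42704393  82.66301755 207.11594423] [-0.0922489   0.9327381  -0.22290359  1.8057844   0.42110436  0.44996392
 -0.08658157] 39.00359875614105 [-1.46362714 -0.63219183  4.99651587] [-0.12025642  0.2789726  -0.1259093 ] [[-4.99694504e-01  8.66201710e-01 -3.65803987e-05]
 [ 8.66201690e-01  4.99694483e-01 -2.35560366e-04]
 [-1.85763768e-04 -1.49394223e-04 -9.99999972e-01]]
```

Gripped across the flats (opening 39 mm). Now I'll turn clockwise while sinking with the thread.

Emit:
play_rows --series '[{"linear": [0, 0, 0.0003], "dr": [0, 0, 5], "claw": 0}, {"linear": [0, 0, 0.0003], "dr": [0, 0, 5], "claw": 0}, {"linear": [0, 0, 0.0004], "dr": [0, 0, 5], "claw": 0}, {"linear": [0, 0, 0.0003], "dr": [0, 0, 5], "claw": 0}, {"linear": [0, 0, 0.0003], "dr": [0, 0, 5], "claw": 0}, {"linear": [0, 0, 0.0004], "dr": [0, 0, 5], "claw": 0}, {"linear": [0, 0, 0.0003], "dr": [0, 0, 5], "claw": 0}, {"linear": [0, 0, 0.0003], "dr": [0, 0, 5], "claw": 0}, {"linear": [0, 0, 0.0004], "dr": [0, 0, 5], "claw": 0}, {"linear": [0, 0, 0.0003], "dr": [0, 0, 5], "claw": 0}, {"linear": [0, 0, 0], "dr": [0, 0, 0], "claw": 0}, {"linear": [0, 0, 0], "dr": [0, 0, 0], "claw": 0}]'

```text
t: 4.68
position: [582.0, 82.7, 203.8]
tcp_rot: [[0.341, 0.94, 0.002], [0.94, -0.341, 0.0], [0.001, 0.001, -1.0]]
ft_force: [-0.3, -1.2, 5.3]
opening: 38.9
```

```bash
cat > s.py <<'E'
from h import *
o=r.observe();R=o['tcp_rot'];print(o['t'],o['position'],np.degrees(np.arctan2(R[1][1],R[0][1])),o['opening'],o['ft_force'],o['ft_torque'],o['effort'][6])
E
python3 s.py
```

```text
4.675 [582.01253772  82.65283227 203.80701848] -19.938266789772268 38.87709049362272 [-0.29535149 -1.1980585   5.29554338] [-0.12251551 -0.07554468 -0.16927312] 0.1414103340357542
```

Now small steps towards the stop, watching the torque.

Emit:
play_rows --series '[{"linear": [0, 0, 0.0002], "dr": [0, 0, 3], "claw": 0}, {"linear": [0, 0, 0.0002], "dr": [0, 0, 3], "claw": 0}, {"linear": [0, 0, 0.0001], "dr": [0, 0, 2], "claw": 0}, {"linear": [0, 0, 0], "dr": [0, 0, 0], "claw": 0}]'

```text
t: 5.18
position: [582.1, 82.6, 203.3]
tcp_rot: [[0.468, 0.884, 0.002], [0.884, -0.468, 0.0], [0.001, 0.002, -1.0]]
ft_force: [1.3, -0.5, 4.2]
opening: 39.4
```

```bash
python3 s.py
```

```text
5.175 [582.08775691  82.62123228 203.30332439] -27.92466035451528 39.365502964111435 [ 1.31727891 -0.50466581  4.18105141] [-0.10478233 -0.10811495 -0.02086872] -0.035085323033854365
```

Emit:
play_rows --series '[{"linear": [0, 0, 0.0001], "dr": [0, 0, 2], "claw": 0}, {"linear": [0, 0, 0.0001], "dr": [0, 0, 2], "claw": 0}, {"linear": [0, 0, 0], "dr": [0, 0, 0], "claw": 0}]'

```text
t: 5.55
position: [582.1, 82.6, 203.1]
tcp_rot: [[0.528, 0.849, 0.002], [0.849, -0.528, -0.0], [0.001, 0.002, -1.0]]
ft_force: [1.6, -1.3, 5.8]
opening: 39.1
```

```bash
python3 s.py
```

```text
5.55 [582.12162525  82.64558062 203.08167288] -31.903754477752592 39.10682963363548 [ 1.60136048 -1.30899788  5.80161927] [-0.20980538 -0.22499733  0.45562169] -0.5510830879211426
```

Emit:
play_rows --series '[{"linear": [0, 0, 0], "dr": [0, 0, 2], "claw": 0}, {"linear": [0, 0, 0], "dr": [0, 0, 1], "claw": 0}, {"linear": [0, 0, 0], "dr": [0, 0, 0], "claw": 0}, {"linear": [0, 0, 0], "dr": [0, 0, 0], "claw": 0}]'

```text
t: 6.05
position: [582.2, 82.9, 203.0]
tcp_rot: [[0.572, 0.821, 0.002], [0.821, -0.572, 0.0], [0.001, 0.002, -1.0]]
ft_force: [3.0, -1.6, 5.6]
opening: 39.2
```

```bash
python3 s.py
```

```text
6.05 [582.24606174  82.86081672 203.00821928] -34.85534430019501 39.15064664775334 [ 3.02315405 -1.63400594  5.61417708] [-0.28096422 -0.58201232  1.3402709 ] -1.2899599224328995
```

The torque rose to 1.3 N m, so the nut is on the hard stop. I'll ease off, release and retreat.

Emit:
play_rows --series '[{"linear": [0, 0, 0], "dr": [0, 0, -2], "claw": 0}, {"linear": [0, 0, 0], "dr": [0, 0, 0], "claw": 1}, {"linear": [0, 0, 0], "dr": [0, 0, 0], "claw": 1}, {"linear": [0, 0, 0], "dr": [0, 0, 0], "claw": 1}, {"linear": [0, 0, 0], "dr": [0, 0, 0], "claw": 1}, {"linear": [0, 0, 0], "dr": [0, 0, 0], "claw": 1}, {"linear": [0, 0, 0], "dr": [0, 0, 0], "claw": 1}, {"linear": [0, 0, -0.02], "dr": [0, 0, 0], "claw": 1}, {"linear": [0, 0, -0.04], "dr": [0, 0, 0], "claw": 1}, {"linear": [0, 0, -0.04], "dr": [0, 0, 0], "claw": 1}, {"linear": [0, 0, -0.03], "dr": [0, 0, 0], "claw": 1}, {"linear": [0.05, 0, -0.03], "dr": [0, 0, 0], "claw": 1}, {"linear": [-0.06, 0, 0], "dr": [0, 0, 0], "claw": 1}, {"linear": [-0.06, 0, 0], "dr": [0, 0, 0], "claw": 1}, {"linear": [0, 0, 0], "dr": [0, 0, 0], "claw": 1}, {"linear": [0, 0, 0], "dr": [0, 0, 0], "claw": 1}]'

```text
t: 8.05
position: [543.7, 24.2, 364.0]
tcp_rot: [[0.545, 0.838, 0.002], [0.838, -0.545, 0.001], [0.002, 0.001, -1.0]]
ft_force: [0.7, -0.2, 0.2]
opening: 85.1
```

```bash
python3 s.py; python3 - <<'E'
from h import *
w=[]
for n in ['wrist','scene','side']:
    c,E=cam(n); u,v=proj(c,E,[582.3,82.2,50]); print(n,u,v)
    im=cv2.copyMakeBorder(r.capture(n)[:,:,::-1],60,60,60,60,cv2.BORDER_CONSTANT)
    u,v=int(u)+60,int(v)+60;h=45 if n=='wrist' else 25
    w.append(cv2.resize(im[v-h:v+h,u-h:u+h],(400,400),interpolation=3) if n!='side' else cv2.resize(im[v-h:v+h,u-h:u+h],(300,300),interpolation=3))
W=np.zeros((400,800,3),np.uint8);W[:,:400]=w[0];W[:,400:]=w[1]
cv2.imwrite('pics/end.png',W)
E
```

```text
8.05 [543.65183673  24.2051133  363.97240502] -33.02125986248568 85.1030255428301 [ 0.73989748 -0.17034155  0.15142529] [ 0.04157113  0.0018985  -0.01795792] 0.00427866296377033
wrist 322.0679135094477 115.6171142218812
scene 281.7440127011232 223.44713564647492
side 332.59502303117176 202.94787777969532
```

View pics/end.png

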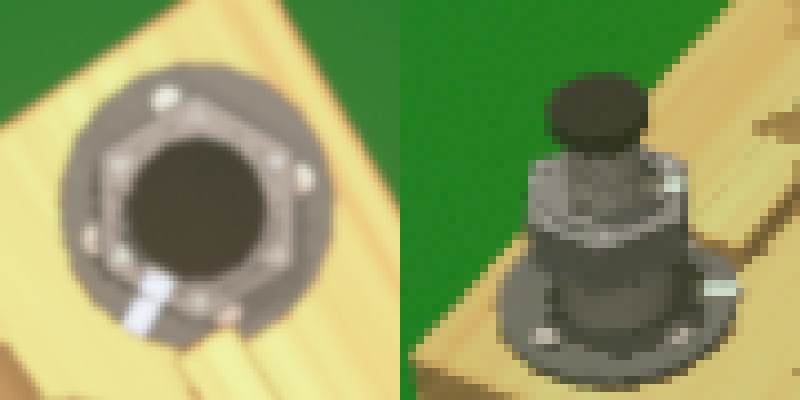

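The wrist crop shows the nut line (155,285) and the flange line (138,318) meeting in one radial line. The nut is seated and the gripper is clear.

```bash
python3 -c "
from plant import r
print(r.sign_off())"
```

```text
the job is handed in; nothing more can be done
None
```

The loose nut, on the foot at the board's +x/+y corner (about x 582, y 82 mm), is turned fully down, and I have handed the job in. I gripped it across its flats and turned it about 60° clockwise while sinking with the thread.

- **Stop reached:** wrist torque rose from about 0 to 1.3 N m at the end of the turn, which means the nut met its hard stop.
- **Lines:** after letting go, the wrist picture shows the nut's white line and the flange's line meeting in one radial line. I didn't measure the remaining gap separately.
- **Clear of the work:** the gripper is open and lifted away, with wrist force under 1 N. About 8 s of the 35 s was used.

No check failed or disagreed at the end. The only mismatch was early on: the detectors placed the nut up to about 11 mm off in y, so I used my own pixel measurement, which matched the board and foot sizes given.

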